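# Wipe the offcuts off the drawer front and clip the scraper away

## Task

Pick up the scraper block and wipe all four loose oak chips off the drawer front into the open grey tray beside it, moving the chips only with the scraper, never with the gripper or arm. Then push the scraper upright, foot down, between the spring jaws of its holder, centred along the jaws and fully home on the base plate, and let go. Leave the spirit level, the jar and the hammer where they are.

Things in the scene. Friction and masses are not known exactly. Their poses are not given: they have to be found in the camera images.
- panel: white drawer front lying flat, fixed, 280 (x) x 180 (y) mm, no lips, top face 40 mm above the table; origin at table level under its centre. A solid aluminium bar pull, 14 (x) x 150 (y) x 24 mm high, fixed along its line x = 0, splits the face into a +x and a -x lane; in each lie two chips, centres 55 to 95 mm from x = 0 and 35 to 55 mm either side of y = 0
- tray: open grey tray, fixed, 300 (x) x 110 (y) x 28 mm high, walls and floor 4 mm; origin at table level under its centre. It lies along the panel's +y or -y edge, 5 mm off (centre 150 mm from the panel's along the panel's y, same yaw). Its rim is 12 mm below the panel's face: chips wiped over that edge drop in
- scraper_mid (a point): scraper block, 110 (x) x 26 (y) x 95 mm high, 0.14 to 0.24 kg, starts standing on the table; this is its centre, 47.5 mm above its underside. Up to 45 mm: the block, 26 mm thick, tapering over the lowest 20 mm to 15 mm at the flat underside. Above, 45 to 95 mm: the grip fin, 60 (x) x 22 (y) mm, centred. x along its length, z up; same turned end for end
- holder: spring-jaw holder of the scraper, fixed; base plate 130 (x) x 100 (y) x 10 mm, origin at table level under its centre. Two jaws 70 mm long stand along x, either side of y = 0, to 46 mm above the table. The scraper, its x along the holder's x (either way round), is pushed straight down between them till its underside meets the base plate, 10 mm above the table; it then stays clamped
- jaw_l (a joint): outward travel of the holder's +y jaw (m), 0 at rest, up to 0.012; the -y jaw mirrors it. The jaws' round lips (radius 8 mm, axis 38 mm above the table) are 20 mm apart at rest; each spring gives 2.4 N at rest and 0.6 N more per mm. Pushing the scraper in takes about 5 to 15 N; its own weight does not open them
- chip1: loose oak offcut chip, 60 x 20 x 12 mm, about 14 g; origin at its centre, x along its length. It starts lying flat on the panel
- chip2: loose oak offcut chip, 70 x 20 x 12 mm, about 14 g; origin at its centre, x along its length. It starts lying flat on the panel
- chip3: loose oak offcut chip, 60 x 20 x 12 mm, about 14 g; origin at its centre, x along its length. It starts lying flat on the panel
- chip4: loose oak offcut chip, 70 x 20 x 12 mm, about 14 g; origin at its centre, x along its length. It starts lying flat on the panel
- level: steel spirit level, loose, a bar 240 (x) x 24 (y) x 50 mm high standing on edge along the panel's long side opposite the tray, its centre 150 mm from the panel's centre; origin under its centre. Leave alone
- jar: black plastic twist-cap jar, loose, 70 mm diameter, 90 mm high; origin under its centre. Leave alone
- hammer: green silicone hammer, loose, 200 mm long, lying along its x, under 60 mm high; origin under its middle. Leave alone

How it is judged:
By the outcome, as a careful person would: the job done as asked, in the order asked, and still so for the second after the job is handed in, with the robot touching nothing.
It also fails if it takes over 61 s, if anything falls off the work surface, if the arm or the gripper's body presses on something with over 40 N, if the wrist force passes 120 N, or if a joint passes its speed limit or range.

## Robot

A 7-joint arm with a two-finger parallel gripper is mounted at the origin on the work surface. World frame = base frame: x ahead of the robot, y to its left, z up, the work surface at z = 0. Lengths are in m, angles in rad, forces in N, time in s.
With the tool pointing down it reaches from about 0.425 to 0.975 m from the base axis. Payload 16.7 kg.
Tool frame: the origin (TCP) lies at the very end of the fingers, on their centre line; the grasp point (between the pads) lies 19 mm behind it; z points along the fingers, y is the line along which they close (so a half turn about z gives the same grasp; the last joint's range is limited). The gripper opens to 85 mm and grips with 20 to 120 N. Pads are 22 mm wide; open, the fingers measure 114 mm over their backs; the gripper's body (76 mm by 85 mm) begins 54 mm behind the grasp point. The pads swing forward as they close: fully open they stand 13 mm farther back than shut.
Start: joints at [1.109, 0.426, 0.074, 1.606, -0.034, 1.111, -0.067], TCP at [0.207, -0.642, 0.231] pointing down, gripper open.
Joint ranges: [-2.85, 2.85], [-0.5, 2.14], [-1.23, 1.37], [0.21, 2.46], [-1.02, 4.16], [0.16, 2.05], [-2.73, 2.73]. Speed limits (rad/s): [1.89, 1.89, 2.39, 2.39, 3.01, 3.01, 3.01].

## Interface

Orientations are given as [roll, pitch, yaw] about the fixed x, y, z axes, in that order (R = Rz(yaw) Ry(pitch) Rx(roll)).
In Python, from bench import arm gives the robot as it stands.
- The arm moves only by the shell command python3 -m inch 'ROWS'. ROWS is JSON, a list of rows, each a list of 7 numbers: the shift along the tool's x, y, z in units of 25 mm (1.0 is 25 mm), then the turn, a rotation vector about the tool's x, y, z in units of 8 degrees (1.0 is 8 degrees), then the opening, from -1 (shut) to 1 (fully open). A call has 1 to 20 rows; each row shifts and turns the commanded pose from where the row before left it, along the tool's axes as they then stand; what a row does not reach is not made up. A row lasts 1/10 s, in which the tool goes at most 50 mm and 8.59 degrees, less where a joint would pass 70% of its speed; a pose out of reach is approached as far as the arm can. A call with a number of a shift or a turn outside -1 to 1 is refused whole. A call with a gripper value outside its range is refused whole. The fingers move at their own pace and stop on an object; the grip force is fixed at half the most. Time passes only in rows, so rows that do not move let the fingers close. It gives the time, the measured TCP pose, the force, the opening and the grip force at its end, in the units of the state.
- arm.get_obs(): the state, without advancing time (a new reading comes with each control period).
- arm.get_image(name): name is "side" or "top" or "wrist"; returns a dict with "color" (400x640x3 uint8, blue, green, red), "vfov" (degrees; the focal length in pixels is half the picture's height over the tangent of half this angle, whatever the lens; pixels are square), "cx", "cy" (the principal point, pixels), "eye" and "orientation" of the camera in the world. Camera axes: x right, y down, z forward; pixel columns grow to the right and rows downward; lengths in m; the calibration is good to about 2 mm. A picture is of the moment at which its call begins. There is no depth.
- arm.finish_job(): hands the job in; it is judged then, once.
The state is a dict: "t": time; "joints": joint angles; "joint_velocities": joint speeds; "joint_torque": joint torques, N m; "tool_pos": TCP position; "orientation": TCP orientation; "ft_force": force on the tool from outside, world axes, zero at the start; "ft_torque": the same for the moment, N m; "gripper_width": finger opening in m; "grip_force": force on a finger pad.
Only numpy, scipy, OpenCV 4.12 (cv2) and the standard library are available. Lean on these libraries where they do the work, as an engineer would, in place of code of your own. Each camera call takes 0.05 s, during which the arm holds its last target. There are 200 camera calls.

## Working session

There is one attempt and no reset: what is moved stays moved. The work goes in short steps, Python scripts to look and compute and a shell command to move; the robot and the scene stay as the last step left them, time stands still between calls to the robot, and variables do not carry over. Pictures are saved under pics/ and viewed, at most 13 in all, crops included, and the job is handed in when it is done.

```bash
mkdir -p pics; ls
python3 - <<'E'
from bench import arm
import cv2
o=arm.get_obs(); print(o)
for n in("top","side"):
    im=arm.get_image(n); cv2.imwrite(f"pics/{n}0.png",im["color"]); print(n,{k:v for k,v in im.items() if k!="color"})
E
```

```text
pics
{'t': 0.0, 'joints': array([ 1.10947797,  0.42671741,  0.07381631,  1.60661057, -0.03408787,
        1.11078422, -0.06706074]), 'joint_velocities': array([-0.00027595,  0.00068383,  0.00165702,  0.0010355 , -0.00075819,
       -0.00053943,  0.00251474]), 'joint_torque': array([-2.60486653e-03, -9.49836659e+01,  3.75976011e+00, -4.63523769e+01,
        1.92100927e-02,  1.04642657e-02,  2.90192634e-05]), 'tool_pos': array([ 0.2069489 , -0.64206794,  0.23061772]), 'orientation': array([-3.14033445e+00,  8.89117487e-05,  3.11862785e-01]), 'ft_force': array([ 1.54491383, -0.41679437, -0.49387776]), 'ft_torque': array([-0.00108771, -0.00961083, -0.04779483]), 'grip_force': 0.0, 'gripper_width': 0.08546888162733203}
top {'vfov': 45.94769481367364, 'cx': 317.63557522825914, 'cy': 201.5181168574812, 'eye': array([0.27256537, 0.00474677, 1.32792934]), 'orientation': array([-2.93314259e+00,  1.38699232e-03, -1.52211991e+00])}
side {'vfov': 52.648272647236304, 'cx': 324.968827883068, 'cy': 193.42434436833958, 'eye': array([ 0.34293964, -0.86541865,  0.67138931]), 'orientation': array([-2.17118009,  0.00347051, -0.24244384])}
```

View pics/top0.png

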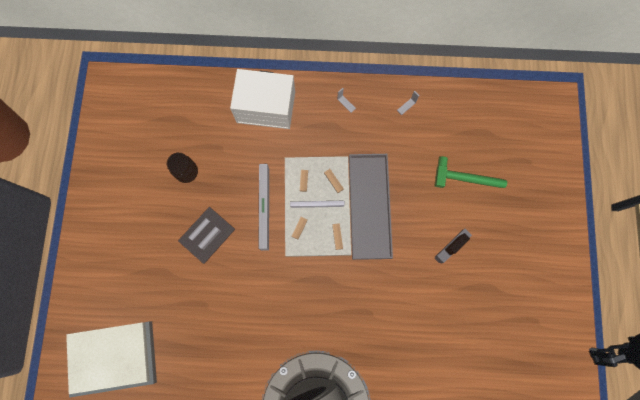

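View pics/side0.png

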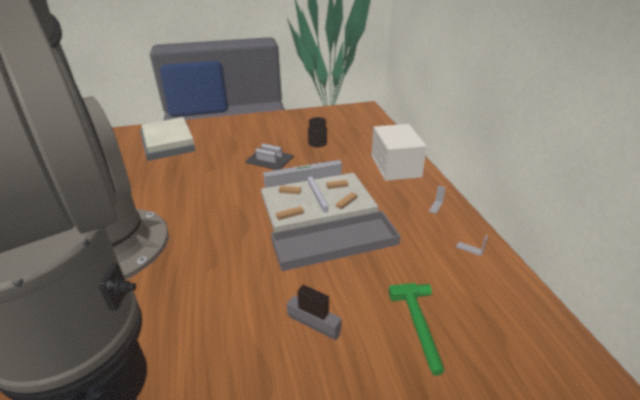

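```bash
cat > h.py <<'E'
import numpy as np, cv2
from bench import arm
from scipy.spatial.transform import Rotation as Ro
def shot(n): return arm.get_image(n)
def toz(im,px,z):
    px=np.atleast_2d(np.array(px,float)); f=im["color"].shape[0]/2/np.tan(np.radians(im["vfov"]/2))
    d=np.c_[(px[:,0]-im["cx"])/f,(px[:,1]-im["cy"])/f,np.ones(len(px))]@Ro.from_euler("xyz",im["orientation"]).as_matrix().T
    e=np.array(im["eye"]); return (e+d*((z-e[2])/d[:,2])[:,None])[:,:2]
def proj(im,p):
    f=im["color"].shape[0]/2/np.tan(np.radians(im["vfov"]/2))
    c=(np.atleast_2d(p)-im["eye"])@Ro.from_euler("xyz",im["orientation"]).as_matrix()
    return c[:,:2]/c[:,2:]*f+[im["cx"],im["cy"]]
def rect(im,mask,z,roi):
    """largest blob in roi (x0,y0,x1,y1) -> centre, long-axis yaw deg, sizes mm on plane z"""
    m=np.zeros_like(mask); x0,y0,x1,y1=roi; m[y0:y1,x0:x1]=mask[y0:y1,x0:x1]
    cs=cv2.findContours(m,cv2.RETR_EXTERNAL,cv2.CHAIN_APPROX_NONE)[0]
    c=max(cs,key=cv2.contourArea)[:,0,:]
    w=toz(im,c,z)*1000
    (cx,cy),(a,b),t=cv2.minAreaRect(w.astype(np.float32))
    if a<b: a,b,t=b,a,t+90
    return np.round([cx,cy,(t+90)%180-90,a,b],1)
E
python3 - <<'E'
from h import *
im=shot("top"); c=im["color"]; h=cv2.cvtColor(c,cv2.COLOR_BGR2HSV); H,S,V=cv2.split(h)
u=lambda b:(b*255).astype(np.uint8)
for p in [(318,170),(370,205),(207,216),(200,228),(455,243),(445,255),(304,180),(316,204),(264,230),(240,300)]: print(p,h[p[1],p[0]])
g=u(S<75)
ch=u((S>75))
print("panel",rect(im,cv2.morphologyEx(u((S<80)&(V>120)),cv2.MORPH_CLOSE,np.ones((25,25))),.04,(278,148,349,264)))
print("tray",rect(im,u((S<80)&(V<130)),.028,(350,148,398,264)))
print("scr",rect(im,g,.045,(430,222,480,270)))
print("fin",rect(im,u(V<50),.095,(430,222,480,270)))
print("holder",rect(im,cv2.morphologyEx(g,cv2.MORPH_CLOSE,np.ones((5,5))),.01,(170,200,245,270)))
print("jaws",rect(im,u((S<75)&(V>130)),.046,(185,225,213,250)),rect(im,u((S<75)&(V>130)),.046,(196,215,225,242)))
print("level",rect(im,g,.05,(252,155,276,256)))
for r in [(296,165,312,196),(320,165,346,196),(288,213,310,243),(328,218,346,254)]: print("chip",rect(im,ch,.052,r))
E
python3 -c "
import cv2,numpy as np
c=cv2.imread('pics/top0.png');a=cv2.resize(c[140:270,165:315],None,fx=4,fy=4);b=cv2.resize(c[200:280,425:485],None,fx=3.3,fy=3.3)
a[:b.shape[0],-b.shape[1]:]=b
cv2.imwrite('pics/crop0.png',a[:, :])"
```

```text
(318, 170) [ 21  18 194]
(370, 205) [170   6 125]
(207, 216) [ 3 29 80]
(200, 228) [158   6 173]
(455, 243) [11 85 48]
(445, 255) [165   4 122]
(304, 180) [ 14 101 181]
(316, 204) [128  10 208]
(264, 230) [150   5 170]
(240, 300) [ 12 139 169]
panel [534.3  30.    3.8 282.4 199.4]
tray [ 544.3 -126.8    3.8  301.1  111. ]
scr [ 437.3 -354.1  -43.9  117.3   26.3]
fin [ 437.7 -350.6  -43.9   65.1   19.8]
holder [440.9 329.2 -37.8 127.5  99. ]
jaws [424.2 317.9 -40.6  54.9  13.9] [435.3 308.8 -36.7  52.7  14. ]
level [522.4 168.3   4.3 242.5  25.3]
chip [601.6  62.3  -0.9  58.7  18.1]
chip [604.7 -21.   36.1  68.7  19.1]
chip [466.7  67.2 -23.2  57.9  18.5]
chip [448.8 -38.1  10.3  67.6  18.5]
```

View pics/crop0.png

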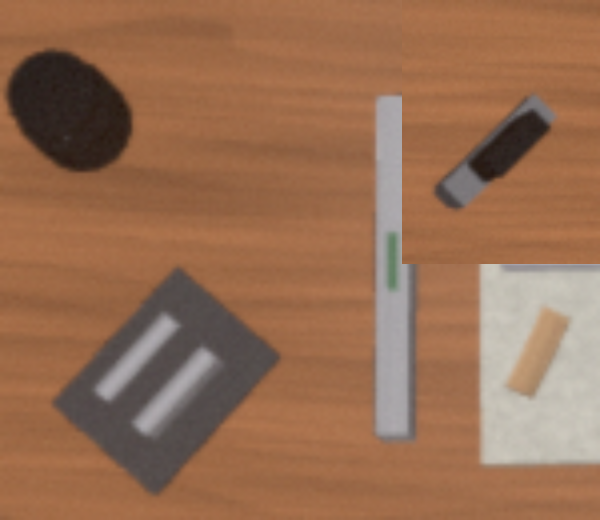

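Top view: panel (285–350, 157–256), tray on its −y side (370,205), scraper (454,246), holder (207,235), and chips two per lane. The sizes check out (tray 301×111, level 242×25, plate 127×99). Next: over the scraper for a wrist look.

```bash
cat >> h.py <<'E'
def go(x,y,z,yaw=None):
    """units needed in tool axes: (dx,dy,dz), then rz"""
    o=arm.get_obs(); R=Ro.from_euler("xyz",o["orientation"])
    d=R.inv().apply(np.array([x,y,z])-o["tool_pos"])/.025
    r=0 if yaw is None else -((np.degrees(o["orientation"][2])*-1+yaw+180)%360-180)/8
    print("t",round(o["t"],1),"tcp",np.round(o["tool_pos"]*1000,1),"rpy",np.round(np.degrees(o["orientation"]),1),"j",np.round(o["joints"],2),"-> units",np.round(d,2),"rz",round(r,2))
E
R='[0.88,-0.587,-0.06,0,0,0,1]'; python3 -m inch '[[0.88,-0.587,-0.06,0,0,0,1],[0.88,-0.587,-0.06,0,0,0,1],[0.88,-0.587,-0.06,0,0,0,1],[0.88,-0.587,-0.06,0,0,0,1],[0.88,-0.587,-0.06,0,0,0,1],[0.88,-0.587,-0.06,0,0,0,1],[0.88,-0.587,-0.06,0,0,0,1],[0.88,-0.587,-0.06,0,0,0,1],[0.88,-0.587,-0.06,0,0,0,1],[0.88,-0.587,-0.06,0,0,0,1],[0.88,-0.587,-0.06,0,0,0,1],[0.88,-0.587,-0.06,0,0,0,1],[0.88,-0.587,-0.06,0,0,0,1],[0.88,-0.587,-0.06,0,0,0,1]]'
python3 -m inch '[[0,0,0,0,0,-0.985,1],[0,0,0,0,0,-0.985,1],[0,0,0,0,0,-0.985,1],[0,0,0,0,0,-0.985,1],[0,0,0,0,0,-0.985,1],[0,0,0,0,0,-0.985,1],[0,0,0,0,0,-0.985,1],[0,0,0,0,0,-0.985,1],[0,0,0,0,0,-0.985,1],[0,0,0,0,0,-0.985,1],[0,0,0,0,0,-0.985,1],[0,0,0,0,0,-0.985,1],[0,0,0,0,0,-0.985,1],[0,0,0,0,0,-0.985,1],[0,0,0,0,0,-0.985,1],[0,0,0,0,0,0,1],[0,0,0,0,0,0,1]]'
python3 - <<'E'
from h import *
im=shot("wrist"); cv2.imwrite("pics/w1.png",im["color"]); print({k:v for k,v in im.items() if k!="color"})
np.save("w1.npy",im,allow_pickle=True); go(.4375,-.3515,.15,136.1)
E
```

```text
t: 1.55
tool_pos: [0.4377, -0.3514, 0.2523]
orientation: [-3.141, 0.0, 0.312]
ft_force: [0.5, -0.4, 0.6]
gripper_width: 0.0855
grip_force: 0.0
t: 3.25
tool_pos: [0.437, -0.3525, 0.2522]
orientation: [3.142, -0.0, 2.37]
ft_force: [0.0, -0.6, 0.3]
gripper_width: 0.0853
grip_force: 0.0
{'vfov': 60.807302967310164, 'cx': 324.11859541511944, 'cy': 196.00738565710293, 'eye': array([ 0.38272749, -0.30192569,  0.39608373]), 'orientation': array([ 2.84568946e+00, -4.14812774e-04,  8.00187564e-01])}
t 3.3 tcp [ 437.1 -352.4  252.2] rpy [180.   -0.  135.8] j [ 0.88  0.25 -0.37  1.82  0.1   1.09  1.27] -> units [0.01 0.04 4.09] rz -0.03
```

View pics/w1.png

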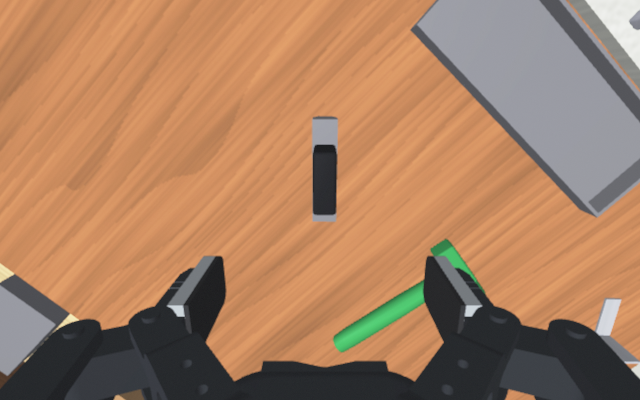

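Run:
```python
from h import *
im=np.load("w1.npy",allow_pickle=True).item(); c=im["color"]; H,S,V=cv2.split(cv2.cvtColor(c,cv2.COLOR_BGR2HSV))
print(V[110:226:2,324]); print(S[110:226:2,324])
u=lambda b:(b*255).astype(np.uint8)
print("fin",rect(im,u((V<70)),.095,(295,100,355,240)))
print("blk",rect(im,u((S<70)),.045,(295,100,355,240)))
for r,z in[(119,.045),(121,.045),(220,.045),(152,.095),(154,.095),(214,.095)]: print(r,toz(im,[(324.8,r)],z))
print(proj(im,[[.437,-.3525,.095],[.437,-.3525,.045]]))
```

```text
[217 216 211 144 105 171 172 171 172 171 170 171 170 170 170 169 171 129
  33  32  31  39  49  53  52  52  52  51  51  52  50  50  49  50  50  50
  48  50  49  50  49  50  48  48  47  47  47  47  48  47  48  47  77 167
 165 165 200 207]
[135 136 138  87  15  15  16  15  16  15  14  15  14  14  15  15  15  16
  23  16  16  20  31  24  29  25  25  25  25  29  20  26  26  26  26  26
  27  26  26  36  26  26  27  21  27  27  22  27  27  27  27  27  17  14
  14  14 136 137]
fin [ 437.7 -355.3  -44.2   63.8   20.5]
blk [ 439.9 -357.1  -44.7  112.9   25.8]
119 [[ 0.40190597 -0.31938535]]
121 [[ 0.40332312 -0.32075958]]
220 [[ 0.47994776 -0.3950639 ]]
152 [[ 0.4197624  -0.33686313]]
154 [[ 0.42104779 -0.3381096 ]]
214 [[ 0.46178278 -0.37761107]]
[[325.65250294 177.45607898]
 [325.42749086 166.0356083 ]]
```

```bash
python3 -m inch '[[-0.24,-0.02,0.8,0,0,0,1],[0,0,1,0,0,0,1],[0,0,1,0,0,0,1],[0,0,1,0,0,0,1],[0,0,1,0,0,0,1],[0,0,1,0,0,0,1],[0,0,1,0,0,0,1],[0,0,0.7,0,0,0,1],[0,0,0.47,0,0,0,1],[0,0,0,0,0,0,1],[0,0,0,0,0,0,-1],[0,0,0,0,0,0,-1],[0,0,0,0,0,0,-1],[0,0,0,0,0,0,-1],[0,0,0,0,0,0,-1],[0,0,0,0,0,0,-1],[0,0,0,0,0,0,-1],[0,0,0,0,0,0,-1]]'
python3 - <<'E'
from h import *
go(.441,-.357,.053,135.8)
E
```

```text
t: 5.1
tool_pos: [0.4414, -0.3572, 0.0537]
orientation: [3.142, 0.001, 2.374]
ft_force: [-0.7, 1.2, 6.6]
gripper_width: 0.0214
grip_force: 58.8
t 5.1 tcp [ 441.4 -357.2   53.7] rpy [180.   0. 136.] j [ 0.83  0.49 -0.32  1.97  0.23  0.71  1.16] -> units [ 0.02 -0.01  0.03] rz 0.03
```

```bash
python3 -m inch '[[0,0,-0.5,0,0,0,-1],[0,0,-0.9,0,0,-0.6,-1],[0,0,-1,0,0,-0.9,-1],[0,0,-1,0,0,-0.9,-1],[0,0,-0.5,0,0,-0.9,-1],[0,0,0,0,0,-0.9,-1],[0,0,0,0,0,-0.9,-1],[0,0,0,0,0,-0.9,-1],[0,0,0,0,0,0,-1]]'
python3 - <<'E'
from h import *
go(.5992,.1208,.15,184)
im=shot("wrist"); cv2.imwrite("pics/w2.png",im["color"])
E
```

```text
t: 6.0
tool_pos: [0.441, -0.3571, 0.1513]
orientation: [-3.141, 0.0, -3.069]
ft_force: [0.5, -0.9, -1.4]
gripper_width: 0.0213
grip_force: 58.9
t 6.0 tcp [ 441.  -357.1  151.3] rpy [-180.     0.  -175.8] j [ 1.01  0.39 -0.55  1.9   0.25  0.92  1.99] -> units [-7.7  18.6   0.05] rz 0.02
```

View pics/w2.png

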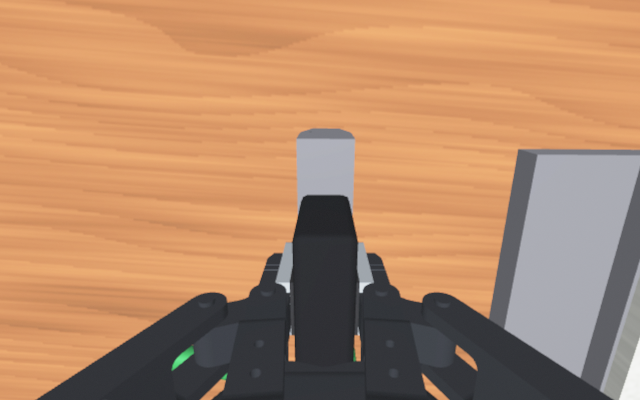

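Scraper is held straight. Its free near end edge is at (325,138). Moving to the start of the +x lane.

```bash
python3 -m inch '[[-0.405,0.979,0,0,0,0,-1],[-0.405,0.979,0,0,0,0,-1],[-0.405,0.979,0,0,0,0,-1],[-0.405,0.979,0,0,0,0,-1],[-0.405,0.979,0,0,0,0,-1],[-0.405,0.979,0,0,0,0,-1],[-0.405,0.979,0,0,0,0,-1],[-0.405,0.979,0,0,0,0,-1],[-0.405,0.979,0,0,0,0,-1],[-0.405,0.979,0,0,0,0,-1],[-0.405,0.979,0,0,0,0,-1],[-0.405,0.979,0,0,0,0,-1],[-0.405,0.979,0,0,0,0,-1],[-0.405,0.979,0,0,0,0,-1],[-0.405,0.979,0,0,0,0,-1],[-0.405,0.979,0,0,0,0,-1],[-0.405,0.979,0,0,0,0,-1],[-0.405,0.979,0,0,0,0,-1],[-0.405,0.979,0,0,0,0,-1],[0,0,0,0,0,0,-1]]'
python3 - <<'E'
from h import *
go(.5992,.1208,.0947,184)
im=shot("wrist"); cv2.imwrite("pics/w3.png",im["color"]); np.save("w3.npy",im,allow_pickle=True)
o=arm.get_obs(); R=Ro.from_euler("xyz",o["orientation"])
print("near end, tool frame mm",R.inv().apply(np.r_[toz(im,[(325,138)],o["tool_pos"][2]-.0087)[0],o["tool_pos"][2]-.0087]-o["tool_pos"])*1000)
E
```

```text
t: 8.05
tool_pos: [0.6004, 0.1248, 0.1511]
orientation: [3.14, 0.001, -3.071]
ft_force: [-0.1, -0.3, -1.7]
gripper_width: 0.0213
grip_force: 59.0
t 8.1 tcp [600.4 124.8 151.1] rpy [ 179.9    0.  -175.9] j [ 0.2   0.49 -0.67  1.79  0.35  0.98  1.03] -> units [ 0.06 -0.16  2.26] rz 0.01
near end, tool frame mm [55.33459712  1.23338868  8.70327364]
```

View pics/w3.png

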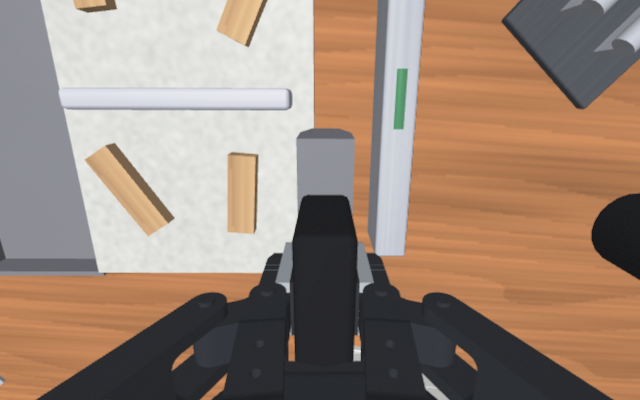

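Run:
```python
from h import *
im=np.load("w3.npy",allow_pickle=True).item()
def loc(px,z):
    d=toz(im,[px],z)[0]*1000-[534,21]; a=np.radians(4); return np.round([d[0]*np.cos(a)+d[1]*np.sin(a),-d[0]*np.sin(a)+d[1]*np.cos(a)],1)
print("+y edge (90)",loc((312.5,30),.04),loc((313,80),.04))
print("+x,-y corner (140,-90)",loc((99,272),.04))
print("pull far/near top edge (-7/7), end 75",loc((175,89),.064),loc((175,103),.064),loc((291,97),.064))
print("level +x-y top corner (120,138)",loc((376,255),.05))
```

```text
+y edge (90) [-42.2  89.9] [-10.  90.]
+x,-y corner (140,-90) [142.7 -90.4]
pull far/near top edge (-7/7), end 75 [-3.6  1.5] [5.2 0.4] [ 1.2 76.2]
level +x-y top corner (120,138) [121.9 139.3]
```

```bash
python3 -m inch '[[0.03,-0.16,0.8,0,0,0,-1],[0,0,0.8,0,0,0,-1],[0,0,0.4,0,0,0,-1],[0,0,0.24,0,0,0,-1],[0,0,0,0,0,0,-1],[0,0,0,0,0,0,-1]]'
```

```text
t: 8.7
tool_pos: [0.5999, 0.1164, 0.0952]
orientation: [3.142, 0.001, -3.071]
ft_force: [0.4, -0.2, -0.5]
gripper_width: 0.0213
grip_force: 59.0
```

```bash
python3 -m inch '[[0,-0.3,0.02,0,0,0,-1],[0,-0.45,0,0,0,0,-1],[0,-0.48,0,0,0,0,-1],[0,-0.48,0,0,0,0,-1],[0,-0.48,0,0,0,0,-1],[0,-0.48,0,0,0,0,-1],[0,-0.48,0,0,0,0,-1],[0,-0.48,0,0,0,0,-1],[0,-0.48,0,0,0,0,-1],[0,-0.48,0,0,0,0,-1],[0,-0.48,0,0,0,0,-1],[0,-0.48,0,0,0,0,-1],[0,-0.48,0,0,0,0,-1],[0,-0.48,0,0,0,0,-1],[0,-0.48,0,0,0,0,-1],[0,-0.48,0,0,0,0,-1],[0,-0.48,0,0,0,0,-1],[0,-0.48,0,0,0,0,-1],[0,-0.3,0,0,0,0,-1],[0,0,0,0,0,0,-1]]'
python3 - <<'E'
from h import *
im=shot("side"); a=im["color"][130:290,220:440]; t=shot("top")["color"][130:290,250:420]
cv2.imwrite("pics/s4.png",np.hstack([cv2.resize(a,(440,320)),cv2.resize(t,(340,320))])); go(.4516,.1105,.151,184)
E
```

```text
t: 10.7
tool_pos: [0.6151, -0.1027, 0.094]
orientation: [-3.141, -0.0, -3.072]
ft_force: [0.1, 0.1, -2.1]
gripper_width: 0.0215
grip_force: 59.0
t 10.8 tcp [ 615.1 -100.9   94.1] rpy [ 180.     0.  -175.9] j [ 0.51  0.56 -0.6   1.81  0.4   0.89  1.37] -> units [ 5.92  8.9  -2.27] rz 0.01
```

View pics/s4.png

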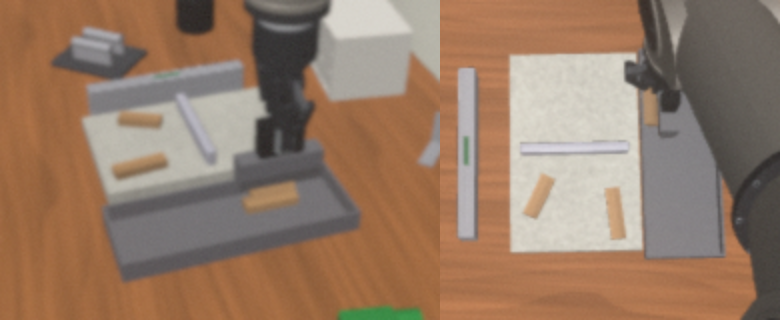

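```bash
python3 -m inch '[[0,0,-0.6,0,0,0,-1],[0,0,-0.9,0,0,0,-1],[0,0,-0.77,0,0,0,-1],[0,0.9,0,0,0,0,-1],[0,1,0,0,0,0,-1],[0,1,0,0,0,0,-1],[0,1,0,0,0,0,-1],[0,0.6,0,0,0,0,-1],[0,0,0,0,0,0,-1]]'
python3 - <<'E'
from h import *
im=shot("wrist"); c=im["color"]; a=shot("side")["color"][130:290,220:440]
np.save("w5.npy",im,allow_pickle=True)
cv2.imwrite("pics/w5.png",np.hstack([cv2.resize(c,(480,300)),cv2.resize(a[50:150,60:166],(318,300))])); go(.4516,.1105,.151,184)
E
```

```text
t: 11.7
tool_pos: [0.6071, 0.014, 0.1519]
orientation: [3.141, 0.001, -3.067]
ft_force: [-0.2, -0.9, -1.2]
gripper_width: 0.0215
grip_force: 59.0
t 11.8 tcp [607.3  10.7 151.3] rpy [-180.     0.  -175.9] j [ 0.38  0.48 -0.66  1.8   0.35  0.98  1.22] -> units [5.93 4.43 0.01] rz 0.01
```

View pics/w5.png

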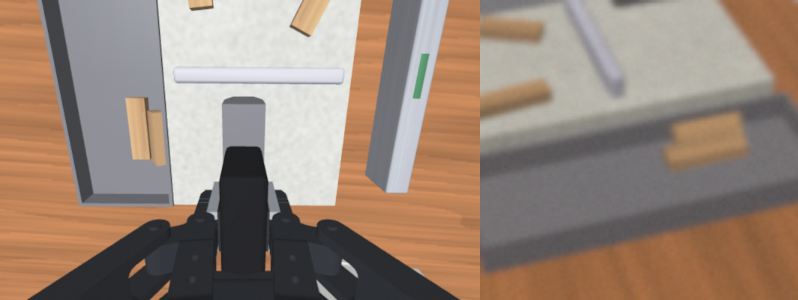

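Both +x chips are in the tray, one flat and one leaning on its wall side at about (157,137). Next is the −x lane.

```bash
python3 -m inch '[[0.85,0.63,0,0,0,0,-1],[0.85,0.63,0,0,0,0,-1],[0.85,0.63,0,0,0,0,-1],[0.85,0.63,0,0,0,0,-1],[0.85,0.63,0,0,0,0,-1],[0.85,0.63,0,0,0,0,-1],[0.83,0.6,0,0,0,0,-1],[0,0,0,0,0,0,-1],[0,0,0.8,0,0,0,-1],[0,0,0.8,0,0,0,-1],[0,0,0.4,0,0,0,-1],[0,0,0.26,0,0,0,-1],[0,0,0,0,0,0,-1],[0,0,0,0,0,0,-1]]'
```

```text
t: 13.2
tool_pos: [0.452, 0.1096, 0.0947]
orientation: [3.141, 0.0, -3.071]
ft_force: [-0.4, 0.5, -1.9]
gripper_width: 0.0214
grip_force: 59.0
```

```bash
python3 -m inch '[[0,-0.3,0,0,0,0,-1],[0,-0.45,0,0,0,0,-1],[0,-0.5,0,0,0,0,-1],[0,-0.5,0,0,0,0,-1],[0,-0.5,0,0,0,0,-1],[0,-0.5,0,0,0,0,-1],[0,-0.5,0,0,0,0,-1],[0,-0.5,0,0,0,0,-1],[0,-0.5,0,0,0,0,-1],[0,-0.5,0,0,0,0,-1],[0,-0.5,0,0,0,0,-1],[0,-0.5,0,0,0,0,-1],[0,-0.5,0,0,0,0,-1],[0,-0.5,0,0,0,0,-1],[0,-0.5,0,0,0,0,-1],[0,-0.5,0,0,0,0,-1],[0,-0.5,0,0,0,0,-1],[0,-0.5,0,0,0,0,-1],[0,-0.3,0,0,0,0,-1],[0,0,0,0,0,0,-1]]'
python3 -m inch '[[0,0,-0.6,0,0,0,-1],[0,0,-0.9,0,0,0,-1],[0,0,-0.77,0,0,0,-1],[-0.5,0.9,0,0,0,0,-1],[-0.8,1,0,0,0,0,-1],[-0.9,1,0,0,0,0,-1],[-0.9,1,0,0,0,0,-1],[-0.5,0.6,0,0,0,0,-1],[0,0,0,0,0,0,-1]]'
python3 - <<'E'
from h import *
im=shot("wrist"); c=im["color"]; a=shot("side")["color"][130:290,220:440]; s=shot("side"); np.save("s6.npy",s,allow_pickle=True)
np.save("w6.npy",im,allow_pickle=True)
cv2.imwrite("pics/w6.png",np.hstack([cv2.resize(c[:,:340],(357,420)),cv2.resize(a[50:150,:],(440,420))])); go(.437,.325,.151,142)
E
```

```text
t: 15.2
tool_pos: [0.4675, -0.117, 0.0942]
orientation: [3.142, -0.0, -3.072]
ft_force: [-0.5, 0.6, -1.9]
gripper_width: 0.0212
grip_force: 59.1
t: 16.1
tool_pos: [0.5505, 0.0065, 0.1524]
orientation: [3.14, 0.002, -3.066]
ft_force: [0.5, 0.1, -0.4]
gripper_width: 0.0216
grip_force: 59.0
t 16.2 tcp [548.9   2.6 151.6] rpy [-180.    -0.  -175.9] j [ 0.45  0.39 -0.7   1.93  0.32  0.93  1.24] -> units [ 3.54 13.18  0.02] rz 5.26
```

View pics/w6.png

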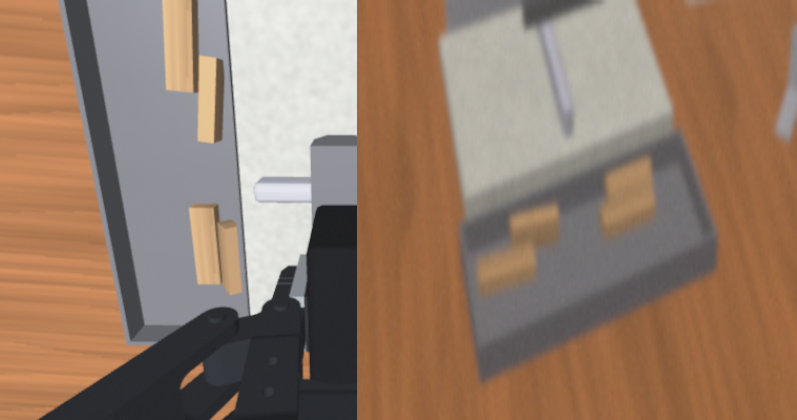

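All four chips are inside the tray, at about (180,40), (210,100), (204,243) and (230,257) in the left half, and the panel is clear. Next: a close look at the holder.

```bash
python3 -m inch '[[0.06,0.9,0,0,0,0,-1],[0.06,0.9,0,0,0,0,-1],[0.06,0.9,0,0,0,0,-1],[0.06,0.9,0,0,0,0,-1],[0.06,0.9,0,0,0,0,-1],[0.06,0.9,0,0,0,0,-1],[0.06,0.9,0,0,0,0,-1],[0.06,0.9,0,0,0,0,-1],[0.06,0.9,0,0,0,0,-1],[0.06,0.9,0,0,0,0,-1],[0.06,0.9,0,0,0,0,-1],[0.06,0.9,0,0,0,0,-1],[0,0,0,0,0,0.88,-1],[0,0,0,0,0,0.88,-1],[0,0,0,0,0,0.88,-1],[0,0,0,0,0,0.88,-1],[0,0,0,0,0,0.88,-1],[0,0,0,0,0,0.88,-1],[0,0,0,0,0,0,-1],[0,0,0,0,0,0,-1]]'
python3 - <<'E'
from h import *
im=shot("wrist"); cv2.imwrite("pics/w7.png",im["color"]); np.save("w7.npy",im,allow_pickle=True); go(.44,.327,.151,142)
E
```

```text
t: 18.25
tool_pos: [0.5123, 0.27, 0.1515]
orientation: [-3.142, 0.0, 2.478]
ft_force: [0.3, 0.2, -2.6]
gripper_width: 0.0216
grip_force: 59.1
t 18.3 tcp [512.3 270.2 151.4] rpy [180.   0. 142.] j [-0.12  0.42 -0.59  1.87  0.28  0.94  0.06] -> units [3.68 0.01 0.01] rz -0.0
```

View pics/w7.png

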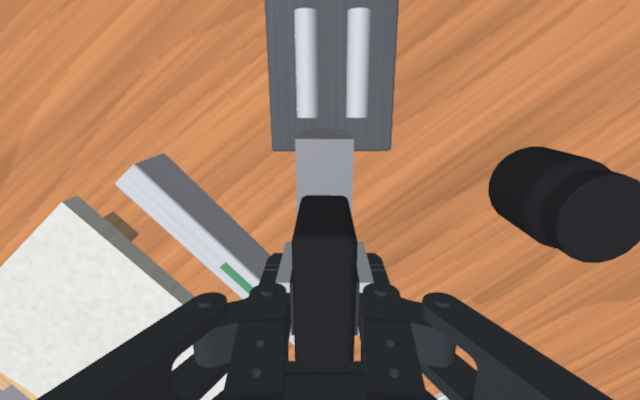

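Run:
```python
from h import *
im=np.load("w7.npy",allow_pickle=True).item(); o=arm.get_obs(); R=Ro.from_euler("xyz",o["orientation"])
T=lambda w,z:(R.inv().apply(np.c_[w,np.full(len(w),z)]-o["tool_pos"])*1000)[:,:2]
H,S,V=cv2.split(cv2.cvtColor(im["color"],cv2.COLOR_BGR2HSV)); u=lambda b:(b*255).astype(np.uint8)
plate=u(S<80)
for r in (5,40,80,120,145):
    row=np.where(plate[r,250:420])[0]+250; m=np.where(V[r,285:380]>125)[0]+285
    print(r,"plate L/R",T(toz(im,[(row[0],r),(row[-1]+1,r)],.01),.01).round(1).tolist(),"jaw",m[0] if len(m) else None,m[-1] if len(m) else None, T(toz(im,[(m[0],r),(m[-1]+1,r)],.038),.038).round(1).tolist() if len(m) else "")
print("near edge plate",[T(toz(im,[(c,np.where(S[130:170,c]<80)[0][-1]+131)],.01),.01).round(1).tolist() for c in (278,285,360,385)])
for x0,x1 in((288,325),(338,378)):
    m=u(V>125)[:128,x0:x1]; ys,xs=np.where(m); print("jaw rows",ys.min(),ys.max(),"cols",xs.min()+x0,xs.max()+x0,T(toz(im,[((xs.min()+xs.max())/2+x0,ys.min()),((xs.min()+xs.max())/2+x0,ys.max()+1)],.042),.042).round(1).tolist())
```

```text
5 plate L/R [[136.4, -45.9], [136.5, 53.5]] jaw None None 
40 plate L/R [[112.4, -45.5], [112.5, 53.5]] jaw 294 369 [[108.7, -22.5], [108.7, 30.1]]
80 plate L/R [[83.3, -45.3], [83.4, 53.7]] jaw 295 367 [[82.4, -22.5], [82.5, 29.7]]
120 plate L/R [[52.3, -45.2], [52.3, 54.0]] jaw None None 
145 plate L/R [[31.8, -45.2], [31.8, 54.4]] jaw 295 353 [[36.0, -23.6], [36.0, 20.9]]
near edge plate [[[26.7, -40.4]], [[26.7, -34.5]], [[26.8, 28.6]], [[27.6, 49.6]]]
jaw rows 7 118 cols 294 317 [[128.2, -14.1], [55.5, -15.2]]
jaw rows 7 118 cols 346 370 [[128.3, 20.8], [55.5, 23.0]]
```

```bash
python3 -m inch '[[0.7,0.02,0,0,0,-0.05,-1],[0.75,0.02,0,0,0,0,-1],[0.75,0.02,0,0,0,0,-1],[0.75,0.02,0,0,0,0,-1],[0.5,0.02,0,0,0,0,-1],[0.21,0.01,0,0,0,0,-1],[0,0,0.6,0,0,0,-1],[0,0,0.7,0,0,0,-1],[0,0,0.5,0,0,0,-1],[0,0,0,0,0,0,-1],[0,0,0,0,0,0,-1],[0,0,0,0,0,0,-1]]'
python3 - <<'E'
from h import *
import math
# target: from w7 pose (512.3,270.2), yaw 142
R=Ro.from_euler("xyz",[180,0,142],degrees=True); p=np.array([.5123,.2702,.1514])+R.apply([.0915,.0028,.0]); print(p); go(p[0],p[1],.0637,142.4)
s=shot("side"); t=shot("top"); w=shot("wrist")
cv2.imwrite("pics/w8.png",np.hstack([cv2.resize(s["color"][90:180,215:325],(367,300)),cv2.resize(t["color"][200:275,165:260],(380,300))])[:, :]); np.save("w8.npy",w,allow_pickle=True)
E
```

```text
t: 19.5
tool_pos: [0.4421, 0.3292, 0.1065]
orientation: [3.141, 0.0, 2.482]
ft_force: [0.2, 0.5, -2.3]
gripper_width: 0.0216
grip_force: 59.2
[0.44192087 0.32873946 0.1514    ]
t 19.5 tcp [442.1 329.2 106.5] rpy [180.    0.  142.2] j [-0.27  0.44 -0.6   1.97  0.33  0.83 -0.14] -> units [-0.01 -0.02  1.71] rz -0.02
```

View pics/w8.png

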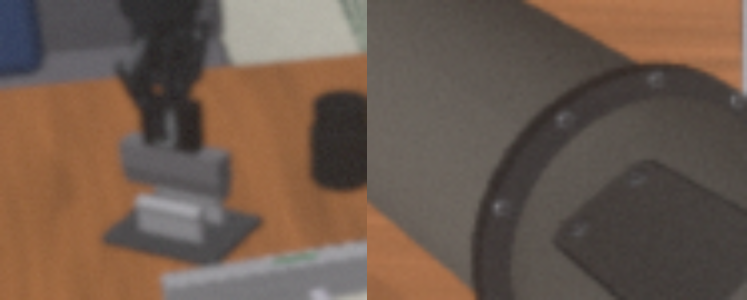

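Scraper hangs just above and aligned with the jaws, and the top-view plate estimate (440.9, 329.2) agrees. Pushing down.

```bash
python3 -m inch '[[-0.01,-0.02,0.3,0,0,0,-1],[0,0,0.3,0,0,0,-1],[0,0,0.25,0,0,0,-1],[0,0,0.2,0,0,0,-1],[0,0,0.2,0,0,0,-1],[0,0,0.2,0,0,0,-1],[0,0,0.15,0,0,0,-1],[0,0,0.07,0,0,0,-1],[0,0,0,0,0,0,-1],[0,0,0,0,0,0,-1]]'
```

```text
t: 20.65
tool_pos: [0.4415, 0.3285, 0.064]
orientation: [3.142, -0.0, 2.482]
ft_force: [3.1, 4.8, -4.1]
gripper_width: 0.0213
grip_force: 58.9
```

```bash
python3 -m inch '[[0,0,0.03,0,0,0,-1],[0,0,0,0,0,0,-1]]'; python3 -m inch '[[0,0,0.03,0,0,0,-1],[0,0,0,0,0,0,-1],[0,0,0,0,0,0,-1]]'
python3 - <<'E'
from h import *
s=shot("side"); w=shot("wrist"); np.save("w9.npy",w,allow_pickle=True)
cv2.imwrite("pics/w9.png",np.hstack([cv2.resize(s["color"][90:180,215:325],(367,300)),cv2.resize(w["color"][:260,220:420],(231,300))]))
E
```

```text
t: 20.85
tool_pos: [0.4416, 0.3286, 0.0635]
orientation: [3.141, -0.0, 2.482]
ft_force: [2.4, 4.5, -2.1]
gripper_width: 0.0215
grip_force: 59.4
t: 21.15
tool_pos: [0.4417, 0.3286, 0.0634]
orientation: [3.141, 0.0, 2.482]
ft_force: [0.5, 2.1, 11.2]
gripper_width: 0.0213
grip_force: 61.1
```

View pics/w9.png

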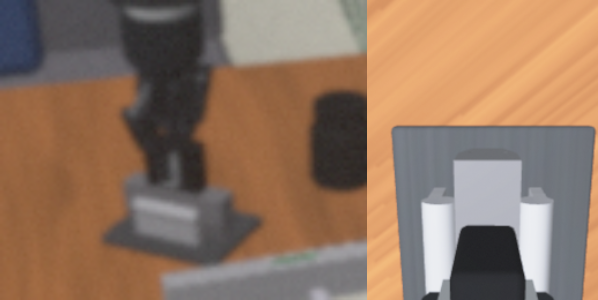

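```bash
python3 - <<'E'
from h import *
im=np.load("w9.npy",allow_pickle=True).item(); o=arm.get_obs(); R=Ro.from_euler("xyz",o["orientation"])
T=lambda p,z:(R.inv().apply(np.r_[toz(im,[p],z)[0],z]-o["tool_pos"])*1000)[:2].round(1)
c=cv2.cvtColor(im["color"],cv2.COLOR_BGR2HSV)
S=c[:,:,1]; col=S[60:160,270]; r=60+np.where(col<80)[0][0]; V=c[:,:,2][115:150,325].astype(int); print(r,V)
e=115+np.argmax(np.diff(V))+1
print("plate end (65)",T((270,r),.01),"scraper end (55)",T((325,e),.055),e)
E
python3 -m inch '[[0,0,0.02,0,0,0,-1],[0,0,0,0,0,0,-1],[0,0,0,0,0,0,-1]]'
```

```text
109 [130 130 130 130 130 130 130 130 128 128 128 129 129 122 115 115 115 115
 115 115 114 115 115 138 177 196 197 197 196 196 194 195 195 194 195]
plate end (65) [ 65.2 -31.9] scraper end (55) [54.4 -1.2] 139
t: 21.55
tool_pos: [0.4418, 0.3286, 0.0634]
orientation: [3.141, 0.001, 2.482]
ft_force: [-1.9, -0.2, 20.9]
gripper_width: 0.0216
grip_force: 62.5
```

Centred to about 1 mm and bottomed out: z stays at 63.4 mm while the force rises to 21 N. Releasing and withdrawing.

```bash
python3 -m inch '[[0,0,-0.04,0,0,0,-1],[0,0,-0.02,0,0,0,-1],[0,0,0,0,0,0,0.5],[0,0,0,0,0,0,0.5],[0,0,0,0,0,0,0.5],[0,0,0,0,0,0,0.5],[0,0,0,0,0,0,0.5],[0,0,0,0,0,0,0.5],[0,0,-0.3,0,0,0,0.5],[0,0,-0.6,0,0,0,0.5],[0,0,-0.9,0,0,0,0.5],[0,0,-1,0,0,0,0.5],[0,0,-1,0,0,0,0.5],[0,0,-1,0,0,0,0.5],[0,0,-1,0,0,0,0.5],[0,0,0,0,0,0,0.5],[0,0,0,0,0,0,0.5]]'
python3 - <<'E'
from h import *
s=shot("side"); w=shot("wrist"); 
cv2.imwrite("pics/w10.png",np.hstack([cv2.resize(s["color"][100:270,215:415],(480,408)),cv2.resize(w["color"][:,200:450],(255,408))]))
E
```

```text
t: 23.25
tool_pos: [0.4418, 0.3286, 0.2102]
orientation: [3.14, 0.001, 2.482]
ft_force: [-0.2, -0.9, -1.2]
gripper_width: 0.0636
grip_force: 0.0
```

View pics/w10.png

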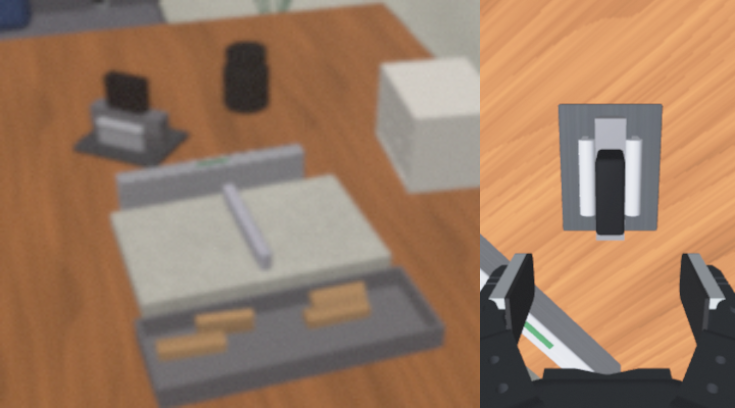

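The picture shows the scraper upright and clamped between the jaws (130,110), all four chips in the tray, the panel clear, and the level and jar in place.

```bash
python3 -c "
from bench import arm
print(arm.finish_job())"
```

```text
the job is handed in; nothing more can be done
None
```

The job is handed in at about 23 s: all four chips are in the tray, and the scraper is released upright in its holder, fully home and centred to about 1 mm; I never moved near the level, jar or hammer, though the hammer was not in the last picture.

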